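# Open the galley locker by its pop-out T-handle

## Task

Open the aluminium locker on the worktop: press the round release button on its latch plate gently, only as far as it takes, until the T-handle pops out, then turn the handle anticlockwise (seen from above) to its stop so that the latch lets go. Raise the lid about halfway, to roughly 45 degrees, and let go so that it stays open there by itself; leave the other things on the worktop where they are.

Things in the scene. Friction and masses are not known exactly. Their poses are not given: they have to be found in the camera images.
- locker: low aluminium stowage locker fixed to the worktop, 300 x 270 mm, walls 94 mm high, 123 mm to the top of the latch plate. Origin: centre of its underside; x along its length, y across it, z up. The lid is hinged along the long +y side; the latch is near the long -y side.
- latch (a point): point on the lid where the turning axis of the T-handle passes the top of the dark steel latch plate (148 x 72 mm, 3 mm thick, on a 26 mm lid). Shut: +20 mm x, -78 mm y from the locker's origin, 123 mm above the worktop. Axes of the lid: x along hinge and shut bar, pointing away from the button; y level towards the hinge; z out of the lid. Moves with the lid.
- button: round black release button, 22 mm across, on the latch plate, standing 14 mm proud of it, 68 mm from the handle's axis in the lid's -x direction. Origin: its centre at plate level; z out of the lid. Springs back when let go. More than 16 N damages it.
- button_top (a point): centre of the button's top; moves with it. The button first sinks against 1 to 2 N through the slack of its linkage, 1 to 7.5 mm, different from latch to latch and not to be seen; then it stiffens (about 4 N at once, then about 2 N/mm), frees the handle 2 to 2.5 mm further on at about 7 to 11 N, the force dropping as it does, and meets a hard stop under 1 mm after that.
- t_bar (a point): steel cross-bar of the T-handle, 84 mm long, 14 wide, 13 high, on a 16 mm stem. The point is its centre; x along it, z out of the lid. Shut, it lies along the lid's x, flush with the plate in a dish 100 x 30 mm (no room for fingers). Out, its underside is 17 mm and its top 30 mm above the plate; pushed down it gives way against its spring (7 to 11 N).
- t_handle (a joint): how far the T-handle has come out, m: 0 flush and caught, 0.030 fully out. It is driven out by its own spring when the button frees it and cannot be pulled out otherwise.
- spindle (a joint): turn of the T-handle, rad: 0 with the bar along the lid's x, growing anticlockwise seen from above, stop at 1.45 (83 degrees). Turns only when out. Its cam rubs under the strike, loaded by the lid seal: 0.2 to 0.5 N m to turn, until it lets go at about 0.7 to 1.1 rad; the lid's free side then rises about 4 mm by itself.
- lid (a joint): opening of the lid, rad: 0 shut, growing as its -y side rises; 1.3 at most. Friction hinges: 5 to 13 N at the handle raise it, and it stays where it is left.
- lid_hinge (a point): point on the hinge line, above the locker's origin in x, 135 mm in y and 94 mm above the worktop; axes of the lid, x along the hinge line. The handle's axis is 213 mm from it across the lid and 20 mm along +x.
- carafe: small empty glass carafe, 84 mm across, 145 mm tall, standing; origin under its centre.
- saucer: white ceramic saucer, 136 mm across, 16 mm high; origin under its centre.
- teacup: white ceramic teacup with a side handle, 86 mm across, 58 mm high, standing on the saucer; origin under its centre.
- mesh_filter: grey cylindrical mesh filter of the dishwasher with a grip on top, 72 mm across, 111 mm tall, standing; origin under its centre.
- bottle_brush: red bottle brush lying on the worktop, 285 mm long, 40 mm thick; origin at its middle on the worktop, x along it towards the bristles.

How it is judged:
By the outcome, as a careful person would: the job done as asked, in the order asked, and still so for the second after the job is handed in, with the robot touching nothing.
It also fails if it takes over 64 s, if anything falls off the work surface, if the arm or the gripper's body presses on something with over 40 N, if the wrist force passes 120 N, or if a joint passes its speed limit or range.

## Robot

A 6-joint arm with a two-finger parallel gripper is mounted at the origin on the work surface. World frame = base frame: x ahead of the robot, y to its left, z up, the work surface at z = 0. Lengths are in m, angles in rad, forces in N, time in s.
With the tool pointing down it reaches from about 0.275 to 0.85 m from the base axis. Payload 5.2 kg.
Tool frame: the origin (TCP) lies at the very end of the fingers, on their centre line; the grasp point (between the pads) lies r.hold_point_z behind it (r.hold_point_z is the distance from the TCP to the grasp point, in m); z points along the fingers, y is the line along which they close (so a half turn about z gives the same grasp; the last joint's range is limited). The gripper opens to 85 mm and grips with 20 to 120 N. Pads are 22 mm wide; open, the fingers measure 114 mm over their backs; the gripper's body (76 mm by 85 mm) begins 54 mm behind the grasp point. The pads swing forward as they close: fully open they stand 13 mm farther back than shut.
Start: joints at [1.116, 0.259, 1.535, -0, 1.348, -0.203], TCP at [0.137, 0.533, 0.231] pointing down, gripper open.
Joint ranges: [-3.14, 3.14], [-0.91, 2.08], [0.19, 2.58], [-1.22, 4.36], [0.22, 2.71], [-3.12, 3.12]. Speed limits (rad/s): [2.57, 2.57, 3.14, 3.14, 3.14, 3.14].

## Interface

Orientations are given as a unit quaternion [x, y, z, w].
In Python, from station import r, planner, viewer, order gives the robot as it stands. Calls block until the motion is done:
- r.goto(position, orientation): joint-space move of the TCP to a pose.
- r.move_straight(position, rotation=None, max_speed=0.15): straight line of the TCP; rotation=None keeps the orientation; max_speed is the mean speed in m/s.
- r.goto_joints(angles): joint-space move.
- r.release() and r.grab(): open the fingers fully, or close them until they stop; the grip force is fixed at half the most.
- r.pause(seconds).
- planner.inverse_kinematics(position, orientation): joint angles nearest the present ones, or None.
- r.read_state(): the state.
- viewer.read_camera(name): name is "scene" or "side" or "wrist"; returns a dict with "frame" (400x640x3 uint8, red, green, blue), "fx", "fy", "cx", "cy" (pixels), "dist_coeffs" ([k1, k2, p1, p2, k3] as OpenCV has them; the pictures are not rectified), "T" (4x4, takes a point from camera to world coordinates). Camera axes: x right, y down, z forward; pixel columns grow to the right and rows downward; lengths in m; the calibration is good to about 2 mm. A picture is of the moment at which its call begins. There is no depth.
A pose or a line that the arm cannot do raises r.PlanningError and nothing moves.
- order.close_job(): hands the job in; it is judged then, once.
The state is a dict: "clock": time; "qpos": joint angles; "joint_vel": joint speeds; "joint_torque": joint torques, N m; "position": TCP position; "eef_rot": TCP orientation; "force": force on the tool from outside, world axes, zero at the start; "moment": the same for the moment, N m; "width": opening from 0.0 (shut) to 1.0 (fully open); "finger_force": force on a finger pad.
Only numpy, scipy, OpenCV 4.12 (cv2) and the standard library are available. Lean on these libraries where they do the work, as an engineer would, in place of code of your own. Each camera call takes 0.05 s, during which the arm holds its last target. There are 200 camera calls.

## Working session

There is one attempt and no reset: what is moved stays moved. The work goes in short steps, each a Python script; the robot and the scene stay as the last script left them, time stands still between calls to the robot, and variables do not carry over. Pictures are saved under pics/ and viewed, at most 10 in all, crops included, and the job is handed in when it is done.

```bash
ls; mkdir -p pics
cat > h.py <<'E'
import numpy as np, cv2
from station import r, planner, viewer, order
def cam(n):
    c=viewer.read_camera(n); K=np.array([[c['fx'],0,c['cx']],[0,c['fy'],c['cy']],[0,0,1.]])
    return c['frame'],K,np.array(c['dist_coeffs'],float),np.array(c['T'])
def ray(uv,K,d,T):
    p=cv2.undistortPoints(np.array([[uv]],float),K,d)[0,0]
    v=T[:3,:3]@np.array([p[0],p[1],1]); return T[:3,3],v/np.linalg.norm(v)
def onz(uv,z,K,d,T):
    o,v=ray(uv,K,d,T); return o+v*(z-o[2])/v[2]
def tri(rays):
    A=sum(np.eye(3)-np.outer(v,v) for o,v in rays); b=sum((np.eye(3)-np.outer(v,v))@o for o,v in rays)
    return np.linalg.solve(A,b)
def proj(P,K,d,T):
    R=T[:3,:3].T
    return cv2.projectPoints(np.array(P,float).reshape(-1,1,3),cv2.Rodrigues(R)[0],-R@T[:3,3],K,d)[0][:,0]
E
python3 - <<'E'
from h import *
for n in ['scene','side','wrist']:
    f,K,d,T=cam(n); cv2.imwrite(f'pics/{n}0.png',f[:,:,::-1]); print(n,T.round(3).tolist(),K[0,0])
    np.savez(f'{n}0.npz',f=f,K=K,d=d,T=T)
s=r.read_state(); print(s, r.hold_point_z)
E
```

```text
pics
scene [[-0.774, 0.377, -0.508, 1.194], [0.633, 0.475, -0.611, 0.792], [0.011, -0.795, -0.607, 0.9], [0.0, 0.0, 0.0, 1.0]] 514.1480364972526
side [[-0.996, -0.039, 0.079, 0.46], [-0.085, 0.661, -0.745, 0.873], [-0.024, -0.749, -0.662, 0.884], [0.0, 0.0, 0.0, 1.0]] 457.0105284636369
wrist [[0.249, 0.916, 0.313, 0.056], [0.968, -0.236, -0.081, 0.554], [-0.001, 0.324, -0.946, 0.373], [0.0, 0.0, 0.0, 1.0]] 324.65243141924606
{'clock': 0.15, 'qpos': array([ 1.11622827e+00,  2.59173244e-01,  1.53579616e+00,  1.10441961e-05,
        1.34800729e+00, -2.02801258e-01]), 'joint_vel': array([-0.00133468, -0.00125126, -0.00460725, -0.0006791 , -0.00076367,
        0.00056643]), 'joint_torque': array([ 1.87258374e-03, -4.46383095e+01, -2.90824610e+01, -3.48852382e-04,
        8.12800572e-03, -5.87294471e-05]), 'position': array([0.13681393, 0.53231175, 0.2306812 ]), 'eef_rot': array([ 1.25552374e-01,  9.92086752e-01, -6.53236074e-04, -2.28479330e-04]), 'force': array([-0.17154254, -0.30379665,  0.08988228]), 'moment': array([ 0.02705799, -0.02994095,  0.05206524]), 'finger_force': 0.0, 'width': 1.003078478300416} 0.0187
```

View pics/scene0.png

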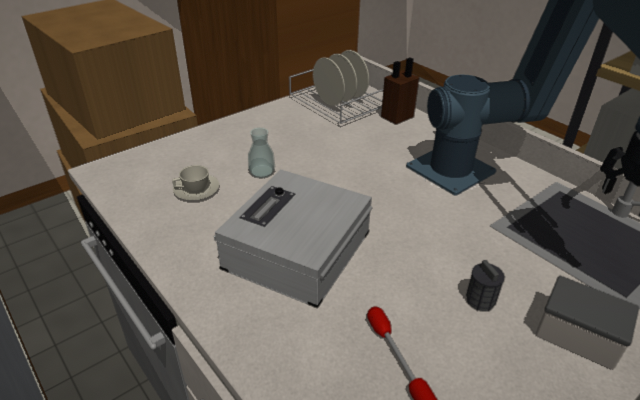

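View pics/side0.png

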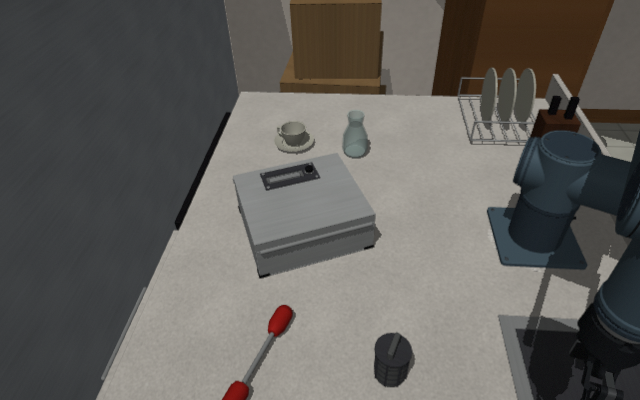

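```bash
cat > m.py <<'E'
from h import *
box={'scene':(225,180,310,235),'side':(250,155,330,195)}
R={}
for n in box:
    D=np.load(f'{n}0.npz'); f,K,d,T=D['f'],D['K'],D['d'],D['T']; x0,y0,x1,y1=box[n]
    g=cv2.cvtColor(f,cv2.COLOR_RGB2GRAY)[y0:y1,x0:x1]
    b=(g<25).astype(np.uint8)
    m=(g<95).astype(np.uint8)
    nn,l,st,c=cv2.connectedComponentsWithStats(b)
    k=1+np.argmax(st[1:,4]); bc=c[k]+[x0,y0]; print(n,'blob',bc,st[k])
    R[n]=(bc,K,d,T)
    cs=max(cv2.findContours(m,0,1)[0],key=cv2.contourArea)[:,0]+[x0,y0]
    W=np.array([onz(p,.123,K,d,T)[:2] for p in cs.astype(float)])
    (cx,cy),(w,h),a=cv2.minAreaRect((W*1000).astype(np.float32)); print('rect mm',cx,cy,w,h,a)
    print('button onz .137',onz(bc,.137,K,d,T))
    cv2.imwrite(f'pics/{n}_c.png',cv2.resize(f[y0-20:y1+20,x0-20:x1+20,::-1],None,fx=4,fy=4,interpolation=2))
print(tri([ray(*R[n]) for n in R]))
a=cv2.imread('pics/scene_c.png');b=cv2.imread('pics/side_c.png'); print(a.shape,b.shape)
h=max(a.shape[0],b.shape[0]);o=np.zeros((h,a.shape[1]+b.shape[1],3),np.uint8);o[:a.shape[0],:a.shape[1]]=a;o[:b.shape[0],a.shape[1]:]=b
cv2.imwrite('pics/c1.png',cv2.resize(o,(800,int(h*800/o.shape[1]))))
E
python3 m.py
```

```text
scene blob [278.53658537 190.92682927] [50  8  8  7 41]
rect mm 646.173828125 -67.98845672607422 155.3414306640625 73.86505126953125 24.042747497558594
button onz .137 [ 0.60397973 -0.08267072  0.137     ]
side blob [308.5        168.42857143] [55 11  8  6 42]
rect mm 646.7625732421875 -69.24565124511719 148.85316467285156 76.69442749023438 23.622074127197266
button onz .137 [ 0.59640802 -0.08490188  0.137     ]
[ 0.59767481 -0.09252202  0.1297607 ]
(380, 500, 3) (320, 480, 3)
```

View pics/c1.png

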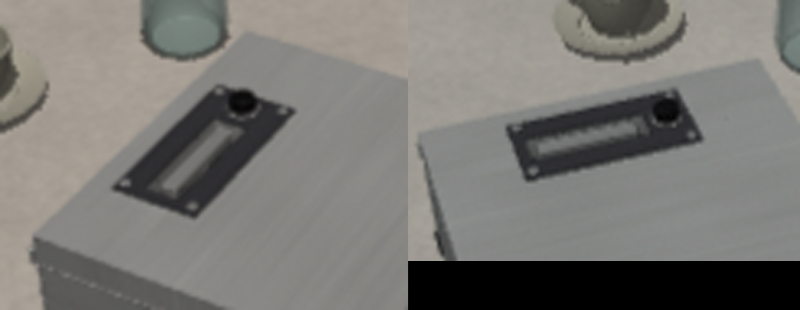

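```bash
cat >> h.py <<'E'
from scipy.spatial.transform import Rotation as Ro
YAW=np.radians(24.0); BT=np.array([.5985,-.0865]); 
def lidR(a=0.,yaw=None):
    return Ro.from_euler('z',YAW if yaw is None else yaw)*Ro.from_euler('x',-a)
def tool(flip,spin=0.,a=0.):
    # tool x along +-lid x (turned by spin), z into the lid
    return (lidR(a)*Ro.from_euler('z',spin+(np.pi if flip else 0))*Ro.from_euler('x',np.pi)).as_quat()
def latch(L0,a,h=0.,yaw=None):
    # L0 shut latch xy ; point h above plate on handle axis
    R=lidR(a,yaw); R0=lidR(0,yaw); P=np.array([*L0,.123]); H=P-R0.apply([0,.213,.029])
    H=P+R0.apply([0,.213,-.029]); return H+R.apply([0,-.213,.029+h])
E
python3 - <<'E'
from h import *
for n,p in [('scene',(262,174)),('side',(355,154))]:
    D=np.load(f'{n}0.npz'); print('carafe',onz(p,0,D['K'],D['d'],D['T']).round(3))
for n,p in [('scene',(196,191)),('side',(295,143))]:
    D=np.load(f'{n}0.npz'); print('saucer',onz(p,0.01,D['K'],D['d'],D['T']).round(3))
d=Ro.from_euler('z',YAW).apply([1,0,0])[:2]; L=BT+.068*d; print('L',L)
for flip in (0,1):
    print(flip)
    for nm,p,q in [('up',[*(BT),.25],tool(flip)),('btn',[*BT,.13],tool(flip)),('h',[*L,.13],tool(flip))]+[('spin%d'%s,[*L,.13],tool(flip,np.radians(s))) for s in (30,60,88)]+[('lid%d'%a,latch(L,np.radians(a),.009),tool(flip,1.45,np.radians(a))) for a in (10,20,30,40,48)]+[('lid%d ret'%a,latch(L,np.radians(a),.1),tool(flip,1.45,np.radians(a))) for a in (45,)]:
        j=planner.inverse_kinematics(p,q); print(nm,np.round(p,3),None if j is None else np.round(j,2))
E
```

```text
carafe [ 0.486 -0.345  0.   ]
carafe [ 0.478 -0.346  0.   ]
saucer [ 0.696 -0.378  0.01 ]
saucer [ 0.68  -0.384  0.01 ]
L [ 0.66062109 -0.05884191]
0
up [ 0.598 -0.086  0.25 ] [-0.33  0.35  1.37 -0.    1.43  0.82]
btn [ 0.598 -0.086  0.13 ] [-0.33  0.44  1.54 -0.    1.17  0.82]
h [ 0.661 -0.059  0.13 ] [-0.26  0.53  1.37 -0.    1.23  0.9 ]
spin30 [ 0.661 -0.059  0.13 ] [-0.26  0.53  1.37 -0.    1.23  0.37]
spin60 [ 0.661 -0.059  0.13 ] [-0.26  0.53  1.37  0.    1.23 -0.15]
spin88 [ 0.661 -0.059  0.13 ] [-0.26  0.53  1.37  0.    1.23 -0.64]
lid10 [ 0.657 -0.05   0.168] [-0.17  0.45  1.42 -0.16  1.17 -0.41]
lid20 [ 0.65  -0.035  0.203] [-0.06  0.39  1.47 -0.34  1.14 -0.23]
lid30 [ 0.641 -0.015  0.233] [ 0.06  0.36  1.51 -0.54  1.14 -0.04]
lid40 [0.63  0.009 0.26 ] [ 0.19  0.35  1.54 -0.74  1.18  0.16]
lid48 [0.62  0.031 0.278] [ 0.29  0.37  1.56 -0.89  1.24  0.31]
lid45 ret [0.598 0.081 0.336] [ 0.37  0.32  1.45 -0.8   1.4   0.23]
1
up [ 0.598 -0.086  0.25 ] [-0.33  0.35  1.37  0.    1.43 -2.32]
btn [ 0.598 -0.086  0.13 ] [-0.33  0.44  1.54  0.    1.17 -2.32]
h [ 0.661 -0.059  0.13 ] [-0.26  0.53  1.37  0.    1.23 -2.25]
spin30 [ 0.661 -0.059  0.13 ] [-0.26  0.53  1.37  0.    1.23 -2.77]
spin60 [ 0.661 -0.059  0.13 ] [-0.26  0.53  1.37 -0.    1.23  2.99]
spin88 [ 0.661 -0.059  0.13 ] [-0.26  0.53  1.37 -0.    1.23  2.5 ]
lid10 [ 0.657 -0.05   0.168] [-0.17  0.45  1.42 -0.16  1.17  2.73]
lid20 [ 0.65  -0.035  0.203] [-0.06  0.39  1.47 -0.34  1.14  2.91]
lid30 [ 0.641 -0.015  0.233] [ 0.06  0.36  1.51 -0.54  1.14  3.1 ]
lid40 [0.63  0.009 0.26 ] [ 0.19  0.35  1.54 -0.74  1.18 -2.98]
lid48 [0.62  0.031 0.278] [ 0.29  0.37  1.56 -0.89  1.24 -2.83]
lid45 ret [0.598 0.081 0.336] [ 0.37  0.32  1.45 -0.8   1.4  -2.92]
```

Run:
```python
from h import *
q=tool(0)
r.goto([*BT,.25],q); r.grab()
for i,(off) in enumerate([(0,0),(-.05,-.01)]):
    if i: r.move_straight([BT[0]+off[0],BT[1]+off[1],.28])
    f,K,d,T=cam('wrist'); np.savez(f'wrist{i+1}.npz',f=f,K=K,d=d,T=T); cv2.imwrite(f'pics/w{i+1}.png',f[:,:,::-1])
a=cv2.imread('pics/w1.png');b=cv2.imread('pics/w2.png'); cv2.imwrite('pics/w12.png',cv2.resize(np.hstack([a,b]),(800,250),interpolation=cv2.INTER_AREA))
s=r.read_state();print(s['clock'],s['position'],s['force'],s['width'])
```

```text
4.2833 [ 0.54888627 -0.09645916  0.27973255] [-0.58297476  0.03497047 -0.52273425] -0.001196024285642298
```

View pics/w12.png

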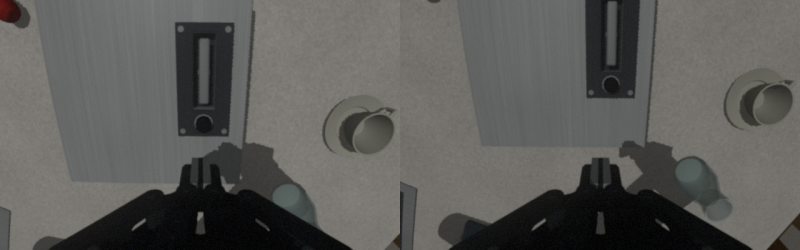

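```bash
cat > m2.py <<'E'
from h import *
import sys
C=[]
for i,(bx,bp) in {1:((270,20,390,232),(326,197)),2:((290,0,400,165),(338,136))}.items():
    D=np.load(f'wrist{i}.npz'); f,K,d,T=D['f'],D['K'],D['d'],D['T']; x0,y0,x1,y1=bx
    g=cv2.cvtColor(f,cv2.COLOR_RGB2GRAY)
    c=g[bp[1]-18:bp[1]+18,bp[0]-18:bp[0]+18]; b=(c<24).astype(np.uint8)
    n,l,st,ce=cv2.connectedComponentsWithStats(b); k=1+np.argmax(st[1:,4]); bc=ce[k]+[bp[0]-18,bp[1]-18]
    print(i,'btn',bc,st[k],'plate gray',np.median(g[y0+15:y1-15,x0+18:x0+24]),onz(bc,.137,K,d,T).round(4)); C.append(ray(bc,K,d,T))
    m=((g<75)*1).astype(np.uint8)[y0:y1,x0:x1]
    cs=max(cv2.findContours(m,0,1)[0],key=cv2.contourArea)[:,0]+[x0,y0]
    if i==1:
        W=np.array([onz(p,.123,K,d,T)[:2] for p in cs.astype(float)])
        print('rect',cv2.minAreaRect((W*1000).astype(np.float32)))
    # bright bar
    bar=((g>80)*1).astype(np.uint8)[y0:y1,x0:x1]
    n,l,st,ce=cv2.connectedComponentsWithStats(bar)
    for k in range(1,n):
        if st[k,4]>150 and abs(ce[k][0]-(x1-x0)/2)<25:
            ys,xs=np.where(l==k); W=np.array([onz((x+x0,y+y0),.123,K,d,T)[:2] for x,y in zip(xs,ys)]); print('bar',st[k],cv2.minAreaRect((W*1000).astype(np.float32)))
print('tri',tri(C))
E
python3 m2.py
```

```text
1 btn [325.87529976 199.26139089] [  6   7  26  27 417] plate gray 42.0 [ 0.5991 -0.0905  0.137 ]
rect ((646.735107421875, -69.6767349243164), (148.5055389404297, 72.81559753417969), 23.455671310424805)
bar [   0    0  120  212 9119] ((647.0977783203125, -72.58545684814453), (172.21287536621094, 106.78956604003906), 23.98455238342285)
bar [  49   42   15  103 1283] ((660.1474609375, -63.0819091796875), (80.40985107421875, 10.880899429321289), 23.91777801513672)
2 btn [337.81104651 136.28488372] [  7   7  23  25 344] plate gray 38.0 [ 0.5976 -0.0909  0.137 ]
bar [   0    0  110  165 4955] ((638.15673828125, -79.76953125), (138.26316833496094, 100.45040130615234), 24.07627296447754)
bar [  42    3   13   99 1028] ((660.2777709960938, -62.77411651611328), (78.63917541503906, 9.825732231140137), 23.402151107788086)
tri [ 0.59696301 -0.09158831  0.12980301]
```

```bash
sed -i 's/^YAW=.*/YAW=np.radians(23.6); BT=np.array([.598,-.0904]); L0=np.array([.6603,-.063])/' h.py
python3 - <<'E'
from h import *
q=tool(0)
r.goto([*BT,.165],q); r.move_straight([*BT,.146],max_speed=.05); r.pause(.2)
f0=np.mean([ (r.pause(.03),r.read_state()['force'][2])[1] for _ in range(4)])
z=.146; pk=0; log=[]; hit=False
while z>.1235:
    F=log[-1][1] if log else 0
    z-= .0005 if F<2.6 else .00025
    r.move_straight([*BT,z],max_speed=.02); r.pause(.04)
    s=r.read_state(); F=s['force'][2]-f0; log.append((round(z,5),round(F,2),round(s['position'][2],5)))
    pk=max(pk,F)
    if pk>6 and F<pk-1.2: hit=True;break
    if F>13.5: break
print(f0,s['clock'],hit,pk); print(*log[::3],sep='\n'); print(log[-6:])
r.move_straight([*BT,.165],max_speed=.08)
r.move_straight([BT[0]-.03,BT[1]-.01,.26],max_speed=.2)
f,K,d,T=cam('wrist'); np.savez('wrist3.npz',f=f,K=K,d=d,T=T); cv2.imwrite('pics/w3.png',f[:,:,::-1]); print(r.read_state()['clock'])
E
```

```text
-0.5536146400760409 17.0917 True 9.482969423942164
(0.1455, np.float64(0.4), np.float64(0.14547))
(0.144, np.float64(0.4), np.float64(0.14396))
(0.1425, np.float64(1.59), np.float64(0.14248))
(0.141, np.float64(0.23), np.float64(0.14097))
(0.1395, np.float64(-0.37), np.float64(0.13948))
(0.138, np.float64(0.82), np.float64(0.13797))
(0.1365, np.float64(1.18), np.float64(0.13649))
(0.135, np.float64(0.92), np.float64(0.135))
(0.1335, np.float64(1.19), np.float64(0.13349))
(0.132, np.float64(1.81), np.float64(0.132))
(0.1305, np.float64(1.12), np.float64(0.1305))
(0.1295, np.float64(6.85), np.float64(0.13006))
(0.12875, np.float64(7.73), np.float64(0.12959))
[(0.1295, np.float64(6.85), np.float64(0.13006)), (0.12925, np.float64(6.91), np.float64(0.12999)), (0.129, np.float64(8.71), np.float64(0.1299)), (0.12875, np.float64(7.73), np.float64(0.12959)), (0.1285, np.float64(9.48), np.float64(0.1295)), (0.12825, np.float64(8.06), np.float64(0.12918))]
18.4
```

View pics/w3.png

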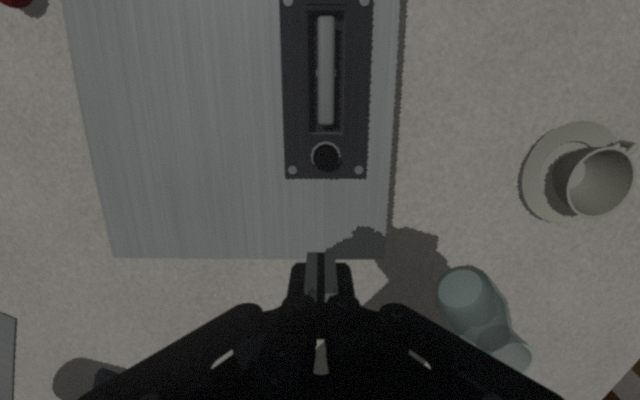

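Run:
```python
from h import *
q=tool(0)
r.goto([*BT,.165],q); r.move_straight([*BT,.146],max_speed=.06)
def F():
    return np.mean([(r.pause(.015),r.read_state()['force'][2])[1] for _ in range(6)])
r.pause(.15); f0=F()
r.move_straight([*BT,.1305],max_speed=.03)
z=.1305; pk=0; log=[]; hit=False
while z>.1235:
    z-=.0003
    r.move_straight([*BT,z],max_speed=.02)
    f=F()-f0; s=r.read_state(); log.append((round(z,5),round(f,2),round(s['position'][2],5)))
    pk=max(pk,f)
    if pk>6.5 and f<pk-1.6: hit=True;break
    if f>13: break
print(f0,s['clock'],hit,pk); print(*log,sep='\n')
r.move_straight([*BT,.165],max_speed=.08)
r.move_straight([BT[0]-.03,BT[1]-.01,.26],max_speed=.25)
f,K,d,T=cam('wrist'); np.savez('wrist4.npz',f=f,K=K,d=d,T=T); cv2.imwrite('pics/w4.png',f[:,:,::-1]); print(r.read_state()['clock'])
```

```text
-0.1406419957178967 23.4167 True 9.763665287683397
(0.1302, np.float64(1.58), np.float64(0.13027))
(0.1299, np.float64(1.7), np.float64(0.1299))
(0.1296, np.float64(3.13), np.float64(0.12974))
(0.1293, np.float64(5.04), np.float64(0.12952))
(0.129, np.float64(7.01), np.float64(0.1294))
(0.1287, np.float64(7.66), np.float64(0.12926))
(0.1284, np.float64(8.47), np.float64(0.12915))
(0.1281, np.float64(9.76), np.float64(0.12908))
(0.1278, np.float64(5.97), np.float64(0.12827))
24.6333
```

View pics/w4.png

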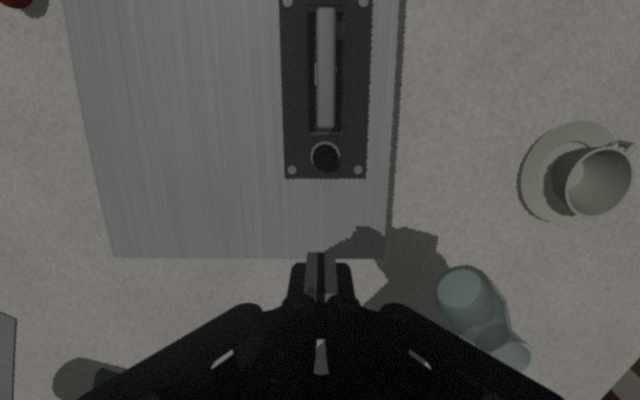

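Run:
```python
from h import *
D=np.load('wrist4.npz'); f,K,d,T=D['f'],D['K'],D['d'],D['T']
g=cv2.cvtColor(f,cv2.COLOR_RGB2GRAY); m=(g[:140,300:345]>80).astype(np.uint8)
n,l,st,ce=cv2.connectedComponentsWithStats(m); k=1+np.argmax(st[1:,4]); ys,xs=np.where(l==k)
for z in (.123,.153):
    W=np.array([onz((x+300,y),z,K,d,T)[:2] for x,y in zip(xs,ys)]); rc=cv2.minAreaRect((W*1000).astype(np.float32)); print(z,rc)
C=np.array(rc[0])/1000; print(st[k])
if np.linalg.norm(C-L0)>.008 or not 78<max(rc[1])<90: raise SystemExit('check')
r.release(); r.goto([*L0,.19],tool(0)); r.move_straight([*L0,.133],max_speed=.08); r.pause(.1)
s=r.read_state(); print('before',s['clock'],s['force'].round(2),s['moment'].round(2)); r.grab(); r.pause(.1)
s=r.read_state(); print(s['clock'],s['width'],s['finger_force'],s['force'].round(2),s['moment'].round(2),s['position'].round(4))
```

```text
0.123 ((662.1990966796875, -62.46617889404297), (89.26819610595703, 11.159164428710938), 23.46588134765625)
0.153 ((660.2479858398438, -62.90422439575195), (79.69755554199219, 9.96274471282959), 23.46586799621582)
[  18    8   15  118 1580]
before 26.9417 [0.17 0.03 0.4 ] [-0.01  0.    0.01]
27.7 0.14890924024351773 59.51843082904816 [ 1.12 -4.12  0.7 ] [-0.6  -0.11  0.06] [ 0.6607 -0.0639  0.1333]
```

Run:
```python
from h import *
q0=np.array(r.read_state()['qpos']); t=0
import math
for t in list(range(10,81,10))+[83,85]:
    p=np.array([*L0,.133 if t<60 else .1345]); 
    j=planner.inverse_kinematics(p,tool(0,np.radians(t)))
    r.goto_joints(j)
    s=r.read_state(); print(t,round(s['clock'],2),s['force'].round(1),s['moment'].round(2),round(s['qpos'][5]-q0[5],3),s['position'].round(4),round(s['width'],3))
    if abs(s['moment'][2])>2.5: break
```

```text
10 27.99 [ 1.4 -4.8  1.8] [-0.72 -0.11 -0.04] -0.171 [ 0.6607 -0.0637  0.1334] 0.152
20 28.28 [ 1.7 -4.6  2.4] [-0.76 -0.07 -0.07] -0.342 [ 0.6606 -0.0635  0.1333] 0.143
30 28.57 [ 0.8 -5.8  3.7] [-0.74  0.05 -0.06] -0.515 [ 0.6605 -0.0634  0.1334] 0.147
40 28.87 [-0.6 -5.5  5.2] [-0.75  0.23  0.09] -0.689 [ 0.6603 -0.0632  0.1335] 0.151
50 29.16 [-2.4 -3.4  5.5] [-0.69  0.39  0.04] -0.863 [ 0.6599 -0.0629  0.1336] 0.148
60 29.45 [-2.  -4.2  6.8] [-0.69  0.41  0.06] -1.038 [ 0.6598 -0.0628  0.135 ] 0.15
70 29.74 [-2.5 -3.1  6.5] [-0.74  0.48  0.12] -1.212 [ 0.6596 -0.0628  0.1349] 0.148
80 30.03 [-3.2 -4.4  6.3] [-0.79  0.59  0.03] -1.387 [ 0.6594 -0.0629  0.1348] 0.148
83 30.28 [-3.4 -3.8  5.9] [-0.8   0.55  0.08] -1.439 [ 0.6594 -0.0629  0.1348] 0.15
85 30.53 [-3.3 -3.8  7.1] [-0.84  0.65 -0.38] -1.473 [ 0.6594 -0.0629  0.1348] 0.149
```

Run:
```python
from h import *
j=planner.inverse_kinematics([*L0,.1345],tool(0,np.radians(88))); r.goto_joints(j)
s=r.read_state(); print(s['moment'].round(2),s['force'].round(1))
for a in [2,4,7,10,14,18,22,26,30,34,38,42,45.5]:
    ar=np.radians(a); r.move_straight(latch(L0,ar,.0105),tool(0,1.455,ar),max_speed=.08)
    s=r.read_state(); F=lidR(ar).inv().apply(s['force']); print(a,round(s['clock'],2),'lid-frame F',F.round(1),s['moment'].round(2),round(s['width'],3))
    if np.linalg.norm(s['force'])>45: print('STOP'); break
f,K,d,T=cam('side'); cv2.imwrite('pics/s5.png',f[:,:,::-1])
```

```text
[-0.82  0.62 -1.22] [-3.4 -3.8  6.5]
2 31.03 lid-frame F [-2.6 -6.  -0.2] [-1.01  0.12 -0.03] 0.15
4 31.28 lid-frame F [-1.8 -6.4 -2.1] [-1.13 -0.02 -0.1 ] 0.148
7 31.57 lid-frame F [-2.8 -7.  -2. ] [-1.04  0.   -0.11] 0.147
10 31.87 lid-frame F [-2.4 -6.2 -2.4] [-1.01  0.04 -0.13] 0.152
14 32.21 lid-frame F [-3.3 -5.9 -0.7] [-0.96  0.11 -0.18] 0.147
18 32.55 lid-frame F [-1.6 -6.8 -0.2] [-0.93  0.03 -0.19] 0.149
22 32.89 lid-frame F [-2.7 -6.  -2.2] [-0.9   0.05 -0.2 ] 0.145
26 33.23 lid-frame F [-1.7 -6.3 -0.9] [-0.9   0.11 -0.2 ] 0.147
30 33.58 lid-frame F [-1.5 -5.3 -1.2] [-0.83 -0.04 -0.2 ] 0.146
34 33.92 lid-frame F [-1.7 -6.  -0.6] [-0.77  0.02 -0.31] 0.15
38 34.26 lid-frame F [-2.1 -4.8 -1.7] [-0.66  0.06 -0.22] 0.149
42 34.6 lid-frame F [-1.5 -5.  -1.2] [-0.58 -0.04 -0.22] 0.146
45.5 34.92 lid-frame F [-1.2 -5.7 -2.5] [-0.42 -0.02 -0.21] 0.147
```

View pics/s5.png

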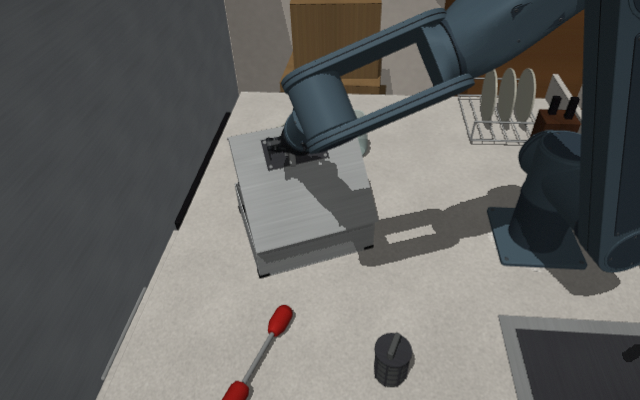

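Run:
```python
from h import *
a=np.radians(45.5); r.release(); r.pause(.2)
r.move_straight(latch(L0,a,.12),max_speed=.12)
r.move_straight(latch(L0,a,.12)+[-.08,.05,.06],max_speed=.2); r.pause(.3)
s=r.read_state(); print(s['clock'],s['force'].round(1))
for n in('scene','side'):
    f,K,d,T=cam(n); cv2.imwrite(f'pics/{n}6.png',f[:,:,::-1]); 
    if n=='scene': ov=f[:,:,::-1].copy()
    P=[];
    for x in(-.17,.13):
        for y,z in((0,.026),(-.27,.026)):
            H=latch(L0,0)+lidR(0).apply([-.0,.213,-.029]); P.append(H+lidR(np.radians(45)).apply([x,y,z]))
    print(n,proj(P,K,d,T).round(0).tolist())
```

```text
37.9333 [-0.3  0.1  0.1]
scene [[378.0, 201.0], [312.0, 117.0], [325.0, 276.0], [243.0, 178.0]]
side [[378.0, 221.0], [350.0, 113.0], [255.0, 254.0], [227.0, 138.0]]
```

View pics/scene6.png

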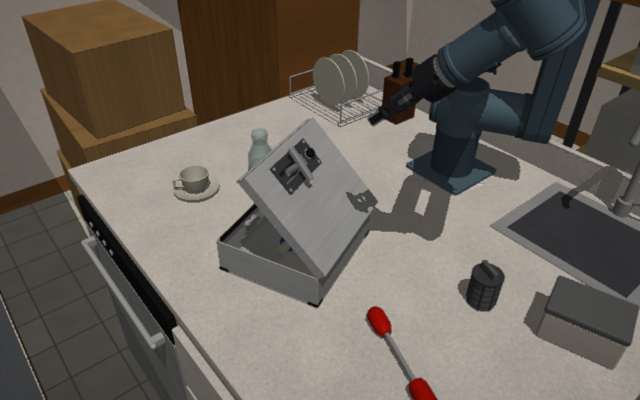

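The lid's free corners sit at about (312,119) and (241,180), matching the 45° prediction of (312,117) and (243,178). The handle is out and turned, and the other things on the worktop have not moved.

```bash
python3 -c "
from station import order
print(order.close_job())"
```

```text
the job is handed in; nothing more can be done
None
```

The job is handed in at about 38 s: the button freed the T-handle on the second press at about 10 N (the first, 9.5 N, stopped just short), the handle was turned to its stop, and the lid stands open by itself at about 45°, with nothing else visibly moved.

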